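# Walk the sealer's die block round to face its fence

## Task

Walk the heavy die block round on the table with pushes of the fingertips (easiest at one corner, then the opposite one) until its notched side faces the fence, then push it up so that it rests flat against the fence with the fence's tongue inside the notch. Only push it: do not lift or tip it, and do not let it touch the fence while it is still clearly askew. Leave the pastries and the other things around it where they are.

Things in the scene. Friction and masses are not known exactly. Their poses are not given: they have to be found in the camera images.
- die: heavy die block of a tray sealer, dark grey cast metal, 110 (its x) x 160 (its y) x 46 mm high, 0.8 to 1.2 kg, too wide to grip, flat on the table and free to slide (about 4 to 18 N). Top: 6 mm deep recess with bright floor. Origin: centre of its underside; z up; +x out through the notched long side; the -x side is plain. It starts 0.6 to 1.2 rad counterclockwise (from above) of facing the fence
- notch_face (a point): point on the die block at table level, middle of its notched long side, in the plane of that side (block x = +55 mm, y = 0). The notch there is 56 mm wide, 12 mm deep and cut through the full height. At the start the block's centre is 130 to 155 mm from the fence face
- fence: fixed metal bar, 300 mm long (its y), 20 mm thick, 30 mm high. Origin: at table level, middle of its working face, which looks to -x, towards the block and the robot; +x points into the bar; z up. Two small clamped feet behind it
- tongue (a point): tip of the fence's tongue at table level: a lug in the middle of the working face, 24 mm wide, 24 mm high, standing out 8 mm towards the block. It enters the notch with 16 mm to spare each side; the block can lie flat on the fence only if so centred
- doughnut_a: bystander: loose ring doughnut lying flat, brown, 92 mm across, 32 mm high. Origin: centre of its footprint at table level
- doughnut_b: bystander: loose ring doughnut lying flat, brown, 92 mm across, 32 mm high. Origin: centre of its footprint at table level
- bun: bystander: loose dark brown round bun, 58 mm across, 42 mm high. Origin: centre of its footprint at table level
- clear_tray: bystander: loose empty clear plastic tray, 110 x 160 mm, 35 mm high. Origin: centre of its footprint at table level
- tape_roll: bystander: loose cardboard tape ring lying flat, 90 mm across, 24 mm high. Origin: centre of its footprint at table level
- shaker: bystander: loose metal sugar shaker, upright, 56 mm across, 110 mm high. Origin: centre of its footprint at table level
- scraper: bystander: loose bench scraper lying flat, steel blade about 90 x 110 mm with a white round handle, 20 mm high. Origin: table level, about the middle of the tool
Things that resemble listed ones, but are neither listed nor needed, are in the scene too. What is shaped like the die but purple or yellow is not meant.

How it is judged:
By the outcome, as a careful person would: the job done as asked, in the order asked, and still so for the second after the job is handed in, with the robot touching nothing.
It also fails if it takes over 72 s, if anything falls off the work surface, if the arm or the gripper's body presses on something with over 40 N, if the wrist force passes 120 N, or if a joint passes its speed limit or range.

## Robot

A 6-joint arm with a two-finger parallel gripper is mounted at the origin on the work surface. World frame = base frame: x ahead of the robot, y to its left, z up, the work surface at z = 0. Lengths are in m, angles in rad, forces in N, time in s.
With the tool pointing down it reaches from about 0.425 to 0.95 m from the base axis. Payload 3.5 kg.
Tool frame: the origin (TCP) lies at the very end of the fingers, on their centre line; the grasp point (between the pads) lies 19 mm behind it; z points along the fingers, y is the direction in which the jaws open and shut (so a half turn about z gives the same grasp; the last joint's range is limited). The gripper opens to 85 mm and grips with 20 to 120 N. Pads are 22 mm wide; open, the fingers measure 114 mm over their backs; the gripper's body (76 mm by 85 mm) begins 54 mm behind the grasp point. The pads swing forward as they close: fully open they stand 13 mm farther back than shut.
Start: joints at [1.176, 0.286, 1.577, -0, 1.279, -0.15], TCP at [0.164, 0.655, 0.231] pointing down, gripper open.
Joint ranges: [-2.77, 2.77], [-0.9, 2.22], [0.21, 2.48], [-1.53, 4.67], [0.24, 2.81], [-2.84, 2.84]. Speed limits (rad/s): [2.79, 2.79, 3.14, 3.14, 3.14, 3.14].

## Interface

Orientations are given as a unit quaternion [x, y, z, w].
In Python, from plant import get_state, read_camera, sign_off gives the robot as it stands.
- The arm moves only by the tool step_arm, never from a script. Its argument "targets" is a list that holds one entry, the list of rows, each a list of 5 numbers: the opening, from 0 (shut) to 1 (fully open), then the shift along the tool's x, y, z each as a share of 4 cm, from -1 to 1, then the turn about the tool's z as a share of 5 degrees, from -1 to 1. A call has 1 to 10 rows; each row shifts and turns the commanded pose from where the row before left it, along the tool's axes as they then stand; what a row does not reach is not made up. A row lasts 1/12 s, in which the tool goes at most 41.7 mm and 7.16 degrees, less where a joint would pass 70% of its speed; a pose out of reach is approached as far as the arm can. A call with a number of a shift or a turn outside -1 to 1 is refused whole. A call with a gripper value outside its range is refused whole. The fingers move at their own pace and stop on an object; "squeeze" is the grip in N (left out, the last holds). Time passes only in rows, so rows that do not move let the fingers close. It gives the time, the measured TCP pose, the force and the opening at its end, in the units of the state.
- get_state(): the state, without advancing time (a new reading comes with each control period).
- read_camera(name): name is "scene" or "top"; returns a dict with "pixels" (420x560x3 uint8, red, green, blue), "range_z" (420x560 float32, m along the optical axis (not along the pixel's ray), 0 where there is no reading), "mtx" (3x3 intrinsics, pixels), "k1" (the pictures are not rectified: a ray, as slopes to the right and down, at radius r is drawn at 1 + k1 r^2 times it, then the intrinsics apply), "rvec" (rotation vector, rad) and "tvec" (3), from world to camera coordinates, as OpenCV has them. Camera axes: x right, y down, z forward; pixel columns grow to the right and rows downward; lengths in m; the calibration is good to about 2 mm. A picture is of the moment at which its call begins.
- sign_off(): hands the job in, once; it reports no verdict.
The state is a dict: "time": time; "qpos": joint angles; "dq": joint speeds; "joint_efforts": joint torques, N m; "eef_pos": TCP position; "tcp_rot": TCP orientation; "contact_force": force on the tool from outside, world axes, zero at the start; "wrist_torque": the same for the moment, N m; "opening": opening from 0.0 (shut) to 1.0 (fully open).
Only numpy, scipy, OpenCV 4.12 (cv2) and the standard library are available. Lean on these libraries where they do the work, as an engineer would, in place of code of your own. Each camera call takes 0.05 s, during which the arm holds its last target.

## Working session

There is one attempt and no reset: what is moved stays moved. The work goes in short steps, Python scripts to look and compute and a tool call to move; the robot and the scene stay as the last step left them, time stands still between calls to the robot, and variables do not carry over. Pictures are saved under pics/ and viewed, and the job is handed in when it is done.

Besides the shell and the picture viewer there is one more tool, called as a command line: name --argument value ..., lists and objects as JSON in quotes. step_arm: Moves the arm, as the interface text tells. Shift numbers are shares of 4 cm and turn numbers shares of 5 degrees, none past 1 either way. Its arguments: {"type":"object","properties":{"targets":{"type":"array"},"squeeze":{"type":"number"}},"required":["targets"]}

```bash
mkdir -p pics; cat > h.py <<'E'
import numpy as np, cv2
from plant import get_state, read_camera, sign_off
def grab(name,fn=None):
    d=read_camera(name)
    if fn: cv2.imwrite('pics/'+fn,cv2.cvtColor(d['pixels'],cv2.COLOR_RGB2BGR))
    np.savez('last_'+name+'.npz',**{k:np.array(v) for k,v in d.items()})
    return d
def load(name): 
    return dict(np.load('last_'+name+'.npz'))
def ray(d,u,v):
    k=float(d['k1']); M=np.array(d['mtx'],float)
    x=(u-M[0,2])/M[0,0]; y=(v-M[1,2])/M[1,1]
    a,b=x,y
    for _ in range(30):
        f=1+k*(a*a+b*b); a,b=x/f,y/f
    return np.array([a,b,1.0])
def cam(d):
    R,_=cv2.Rodrigues(np.array(d['rvec'],float)); return R,np.array(d['tvec'],float).ravel()
def onz(d,u,v,z):
    R,t=cam(d); c=-R.T@t; w=R.T@ray(d,u,v); return c+w*(z-c[2])/w[2]
def pt(d,u,v):
    R,t=cam(d); return R.T@(ray(d,u,v)*float(d['range_z'][int(round(v)),int(round(u))])-t)
def proj(d,P):
    R,t=cam(d); p=R@np.array(P,float)+t; a,b=p[:2]/p[2]; f=1+float(d['k1'])*(a*a+b*b); M=np.array(d['mtx'],float)
    return M[0,0]*a*f+M[0,2],M[1,1]*b*f+M[1,2]
E
python3 - <<'E'
from h import *
for n in('scene','top'):
    d=grab(n,n+'0.png'); print(n,d['mtx'],d['k1'],cam(d)[0].T@-cam(d)[1])
print(get_state())
E
```

```text
scene [[526.01666213   0.         273.71161386]
 [  0.         526.01666213 206.57727231]
 [  0.           0.           1.        ]] -0.18094754773126182 [1.24019144 0.21274946 1.21430367]
top [[387.76630902   0.         287.58668946]
 [  0.         387.76630902 207.20221776]
 [  0.           0.           1.        ]] 0.015338251267706372 [ 0.41384447 -0.05523611  1.3477875 ]
{'time': 0.1, 'qpos': array([ 1.17599855e+00,  2.87103082e-01,  1.57806148e+00, -4.03619576e-06,
        1.27863660e+00, -1.49958002e-01]), 'dq': array([-0.00027813, -0.00164753, -0.00097845,  0.00093019,  0.00020049,
        0.00044376]), 'joint_efforts': array([ 1.41221120e-03, -4.07294905e+01, -2.93700171e+01, -1.24555654e-04,
        3.42780091e-03,  7.99931513e-06]), 'eef_pos': array([0.16332581, 0.65430789, 0.23005146]), 'tcp_rot': array([ 1.22113687e-01,  9.92515505e-01, -1.06406124e-03, -2.95207541e-04]), 'contact_force': array([-0.11592748,  0.69293729, -0.00456982]), 'wrist_torque': array([ 0.01069795, -0.0235944 , -0.02996619]), 'opening': 1.00211108471404}
```

View pics/scene0.png

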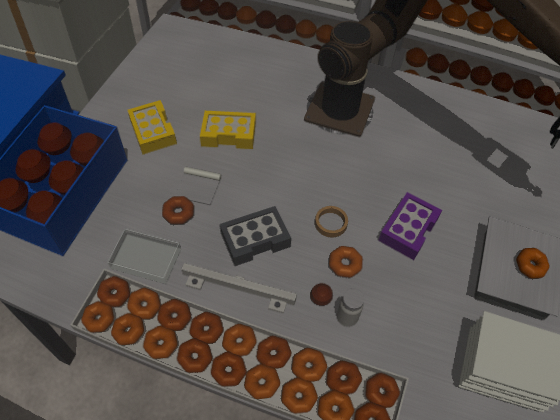

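View pics/top0.png

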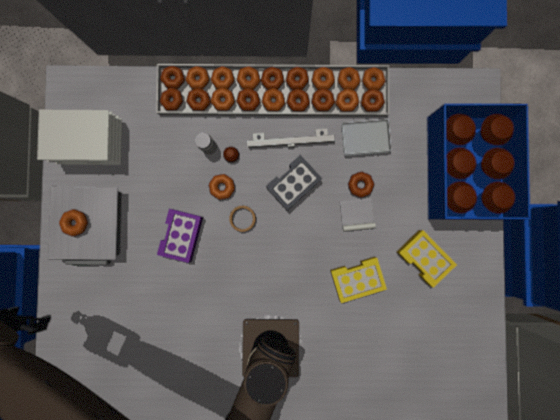

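The top view shows the dark grey die near (294,184), the fence from (248,141) to (334,134), with the tongue facing down. The tape roll is at (243,218) and the doughnuts are at (222,187) and (361,184). I'll enlarge this area.

```bash
python3 - <<'E'
from h import *
for n,(u0,v0,w,h,s) in {'top':(190,110,200,140,4),'scene':(160,190,200,130,4)}.items():
    d=load(n); im=cv2.cvtColor(d['pixels'],cv2.COLOR_RGB2BGR)[v0:v0+h,u0:u0+w]
    im=cv2.resize(im,None,fx=s,fy=s,interpolation=cv2.INTER_CUBIC); im=np.clip(im*1.6,0,255).astype('uint8')
    for x in range(0,w,20): cv2.putText(im,str(u0+x),(x*s,10),0,.35,(0,255,255)); cv2.line(im,(x*s,0),(x*s,h*s),(90,90,0),1)
    for y in range(0,h,20): cv2.putText(im,str(v0+y),(0,y*s+10),0,.35,(0,255,255)); cv2.line(im,(0,y*s),(w*s,y*s),(90,90,0),1)
    cv2.imwrite(f'pics/{n}0c.png',im)
E
```

```text
(no output)
```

View pics/top0c.png

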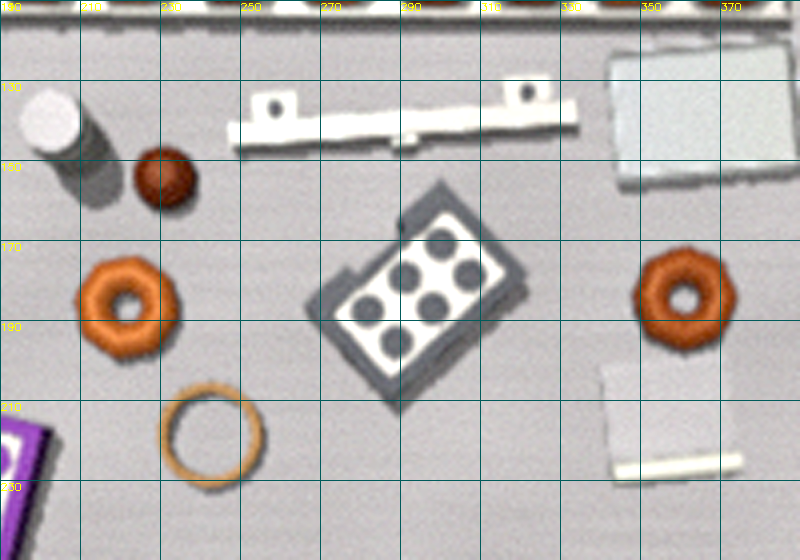

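View pics/scene0c.png

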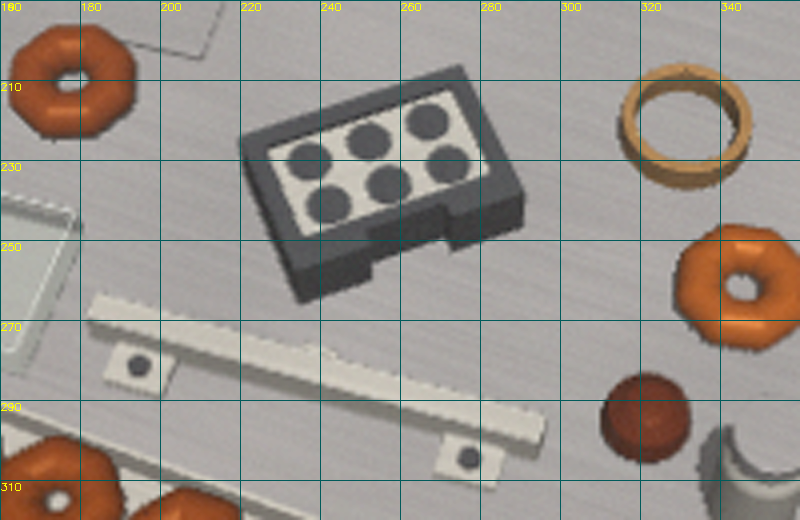

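```bash
cat >> h.py <<'E'
def cloud(d):
    h,w=d['range_z'].shape; M=np.array(d['mtx'],float)
    u,v=np.meshgrid(np.arange(w),np.arange(h)); x=(u-M[0,2])/M[0,0]; y=(v-M[1,2])/M[1,1]; a,b=x.copy(),y.copy()
    for _ in range(20):
        f=1+float(d['k1'])*(a*a+b*b); a,b=x/f,y/f
    z=d['range_z']; P=np.stack([a*z,b*z,z],-1); R,t=cam(d); W=(P-t)@R; W[z<=0]=np.nan; return W
def die_corners(d,cor):
    # cor: 4 px corners of top -> fit pose
    P=np.array([onz(d,u,v,.046)[:2] for u,v in cor]); return P
E
python3 - <<'E'
from h import *
d=load('top'); 
P=die_corners(d,[(300.2,155),(321.7,178),(289.5,210.5),(267,187)]);print(P, P.mean(0),np.linalg.norm(np.roll(P,-1,0)-P,axis=1))
W=cloud(d); s=load('scene'); 
print('fence top z .03', [onz(d,*p,.03)[:2].round(4) for p in [(248,141),(333.5,134.5),(248.7,147.5),(334,141.5),(287.5,145.5),(294,145.5)]])
for n,c in (('top',W),('scene',cloud(s))):
    X=c[...,0];Y=c[...,1];Z=c[...,2]
    m=(X>.4)&(X<.62)&(Y>-.2)&(Y<.05)&(Z>.034)&(Z<.056)
    pts=c[m][:,:2].astype('float32'); print(n,m.sum(),cv2.minAreaRect(pts), np.median(Z[m]))
    m=(X>.58)&(X<.7)&(Y>-.25)&(Y<.12)&(Z>.02)&(Z<.04)
    pts=c[m][:,:2].astype('float32'); print(n,m.sum(),cv2.minAreaRect(pts),np.median(Z[m]))
E
```

```text
[[ 0.65229994 -0.0953405 ]
 [ 0.57466533 -0.16825348]
 [ 0.4642578  -0.06040543]
 [ 0.54296827  0.01591991]] [ 0.55854784 -0.07701988] [0.10650557 0.15434062 0.10963985 0.15598812]
fence top z .03 [array([0.7023, 0.0834]), array([ 0.7268, -0.2096]), array([0.6799, 0.0807]), array([ 0.7026, -0.2114]), array([ 0.6877, -0.0521]), array([ 0.6879, -0.0744])]
top 1376 ((0.5600998401641846, -0.07310234010219574), (0.1095714271068573, 0.160344660282135), 42.742950439453125) 0.042625950661706255
top 307 ((0.6408085227012634, -0.06438946723937988), (0.3687702715396881, 0.11821858584880829), 89.95374298095703) 0.031112864418401182
scene 1967 ((0.5633391737937927, -0.073177769780159), (0.1133318841457367, 0.16201381385326385), 42.51694107055664) 0.04104843783126792
scene 581 ((0.6399662494659424, -0.06460970640182495), (0.3688354194164276, 0.11982011795043945), 89.94157409667969) 0.031897454533722905
```

```bash
cat >> h.py <<'E'
from scipy.optimize import minimize
def die_fit(d,x0,zlo=.034,zhi=.056):
    "fit a 110x160 rectangle to the cloud of the die's top (percentile extents in its frame)"
    c=cloud(d); X,Y,Z=c[...,0],c[...,1],c[...,2]
    m=(np.hypot(X-x0[0],Y-x0[1])<.11)&(Z>zlo)&(Z<zhi)
    m=cv2.morphologyEx(m.astype('uint8'),cv2.MORPH_CLOSE,np.ones((3,3),np.uint8))
    n,l,st,_=cv2.connectedComponentsWithStats(m); k=1+np.argmax(st[1:,4]); m=l==k
    p=c[m&np.isfinite(Z)&(Z>zlo)&(Z<zhi)][:,:2].astype('float32')
    (cx,cy),(w,h),a=cv2.minAreaRect(p)
    if w>h: a-=90
    return cx,cy,np.radians(a),w,h
def fence_fit(d):
    c=cloud(d); X,Y,Z=c[...,0],c[...,1],c[...,2]
    m=(X>.665)&(X<.75)&(Y>-.22)&(Y<.10)&(Z>.024)&(Z<.038)
    return cv2.minAreaRect(c[m][:,:2].astype('float32')),m
E
python3 - <<'E'
from h import *
for n in('top','scene'):
    d=load(n); print(n,die_fit(d,(.56,-.075)))
    r,m=fence_fit(d); print(r,m.sum())
    c=cloud(d)[m]; A=np.polyfit(c[:,1],c[:,0],1); print(A)
s=load('scene')
print('scene fence top edge z=.03',[onz(s,*p,.03)[:2].round(4) for p in [(184.5,263),(296,293.5),(241,277),(182,270),(294,300.5)]])
d=load('top'); c=cloud(d)
for nm,p in dict(nutA=(222,187),nutB=(361,184),tape=(243,218),bun=(231,154),scr=(357,215),scrh=(359,227),tray=(366,138),shk=(203,140),tip=(291,146.5)).items(): print(nm,onz(d,*p,.02)[:2].round(3))
E
```

```text
top (0.5601496696472168, -0.0730079784989357, np.float64(0.7482278914309943), 0.10971719026565552, 0.16023604571819305)
((0.701317548751831, -0.062019750475883484), (0.028848616406321526, 0.29920509457588196), 4.084418296813965) 531
[-0.07323036  0.69970721]
scene (0.5641840100288391, -0.07253506779670715, np.float64(0.7568585973126959), 0.11509568989276886, 0.16194863617420197)
((0.7072749733924866, -0.06113792955875397), (0.029330534860491753, 0.29889389872550964), 3.8077824115753174) 880
[-0.07163157  0.70577193]
scene fence top edge z=.03 [array([ 0.7115, -0.2077]), array([0.6894, 0.0867]), array([ 0.6958, -0.0575]), array([ 0.7321, -0.2048]), array([0.709 , 0.0884])]
nutA [0.544 0.172]
nutB [ 0.558 -0.306]
tape [0.438 0.098]
bun [0.659 0.143]
scr [ 0.451 -0.292]
scrh [ 0.41  -0.298]
tray [ 0.718 -0.323]
shk [0.707 0.24 ]
tip [ 0.686 -0.064]
```

step_arm --targets '[[[0,0,0,0,-0.91],[0,0,0,0,-0.91],[0,0,0,0,-0.91],[0,0,0,0,-0.91],[0,-0.6,-0.7,0,0],[0,-0.6,-0.7,0,0],[0,-0.6,-0.7,0,0],[0,-0.6,-0.7,0,0],[0,-0.6,-0.7,0,0],[0,-0.6,-0.7,0,0]]]'

```text
time: 0.93
eef_pos: [0.3201, 0.4962, 0.2307]
tcp_rot: [-0.037, 0.999, -0.0, -0.0]
contact_force: [-0.3, 0.7, 0.5]
opening: -0.003
```

step_arm --targets '[[[0,-0.28,-0.93,0,0],[0,-0.28,-0.93,0,0],[0,-0.28,-0.93,0,0],[0,-0.28,-0.93,0,0],[0,-0.28,-0.93,0,0],[0,-0.28,-0.93,0,0],[0,-0.28,-0.93,0,0],[0,-0.28,-0.93,0,0],[0,0,-0.93,0,0],[0,0,-0.93,0,0]]]'

```text
time: 1.77
eef_pos: [0.4357, 0.1315, 0.2309]
tcp_rot: [-0.036, 0.999, -0.0, -0.0]
contact_force: [0.3, 0.2, -0.7]
opening: -0.001
```

step_arm --targets '[[[0,0,-0.93,0,0],[0,0,-0.93,0,0],[0,0,-0.93,0,0],[0,0,-0.93,0,0],[0,0,-0.93,0,0],[0,0,-0.93,0,0],[0,0,0,0,0]]]'

```text
time: 2.35
eef_pos: [0.4521, -0.0945, 0.2312]
tcp_rot: [-0.033, 0.999, -0.001, -0.0]
contact_force: [-0.3, 0.0, 0.1]
opening: 0.001
```

step_arm --targets '[[[0,0,0,0.9,0],[0,0,0,0.9,0],[0,0,0,0.9,0],[0,0,0,0.9,0],[0,0,0,0.9,0],[0,0,0,0.5,0],[0,0,0,0.3,0],[0,0,0,0,0]]]'

```text
time: 3.02
eef_pos: [0.449, -0.0875, 0.0158]
tcp_rot: [-0.037, 0.999, 0.002, -0.004]
contact_force: [-0.9, 1.1, -0.0]
opening: -0.002
```

```bash
cat >> h.py <<'E'
def crop(n,fn,u0,v0,w,h,s=4):
    d=grab(n); im=cv2.cvtColor(d['pixels'],cv2.COLOR_RGB2BGR)[v0:v0+h,u0:u0+w]
    im=cv2.resize(im,None,fx=s,fy=s,interpolation=cv2.INTER_CUBIC); im=np.clip(im*1.6,0,255).astype('uint8')
    for x in range(0,w,20): cv2.putText(im,str(u0+x),(x*s,10),0,.35,(0,255,255)); cv2.line(im,(x*s,0),(x*s,h*s),(90,90,0),1)
    for y in range(0,h,20): cv2.putText(im,str(v0+y),(0,y*s+10),0,.35,(0,255,255)); cv2.line(im,(0,y*s),(w*s,y*s),(90,90,0),1)
    cv2.imwrite(f'pics/{fn}',im); return d
E
python3 - <<'E'
from h import *
crop('scene','s1.png',160,150,200,150); st=get_state(); print(st['eef_pos'],st['contact_force'])
E
```

```text
[ 0.45048634 -0.08811287  0.01765675] [0.50253891 0.13206453 0.61634806]
```

View pics/s1.png

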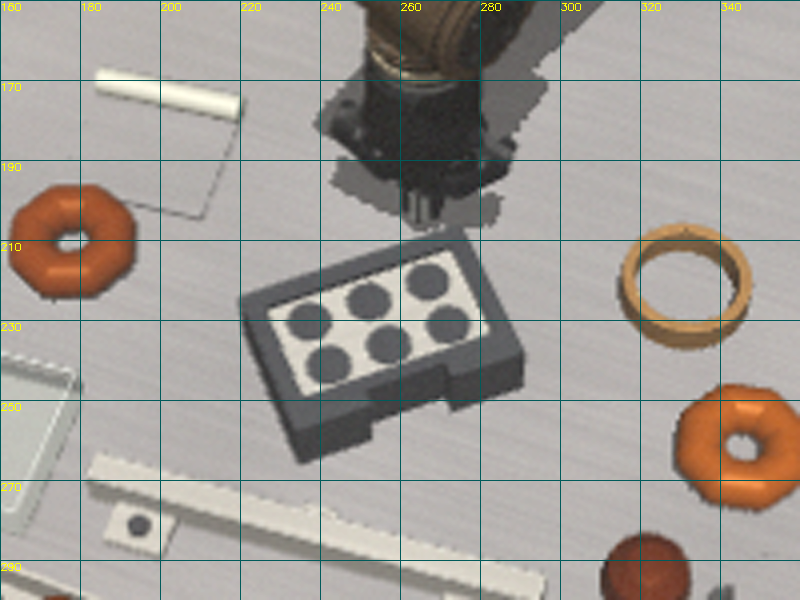

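step_arm --targets '[[[0,-0.1,0.08,0,0],[0,-0.1,0.08,0,0],[0,-0.1,0.08,0,0],[0,-0.1,0.08,0,0],[0,-0.1,0.08,0,0],[0,-0.1,0.07,0,0],[0,-0.1,0.07,0,0],[0,-0.1,0.07,0,0]]]'

```text
time: 3.73
eef_pos: [0.4803, -0.0621, 0.0193]
tcp_rot: [-0.037, 0.999, 0.0, -0.003]
contact_force: [-8.3, -1.9, 4.8]
opening: -0.001
```

```bash
cat > look.py <<'E'
import sys
from h import *
fn,x,y=sys.argv[1],float(sys.argv[2]),float(sys.argv[3])
d=crop('scene',fn,160,150,200,150); t=grab('top')
print('scene',np.round(die_fit(d,(x,y)),4)); print('top',np.round(die_fit(t,(x,y)),4)); st=get_state(); print(st['time'],st['eef_pos'],st['contact_force'])
E
python3 look.py s2.png .57 -.07
```

```text
scene [ 0.5676 -0.0736  0.6191  0.1275  0.1607]
top [ 0.5697 -0.0698  0.6118  0.1099  0.1608]
3.8333 [ 0.48110244 -0.06178117  0.01920142] [-3.94973829 -0.29066124  1.89925438]
```

View pics/s2.png

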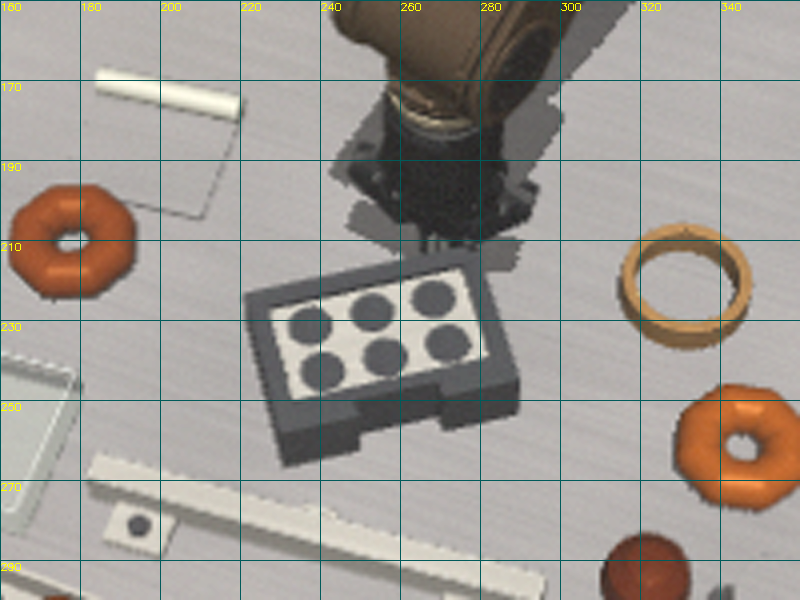

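step_arm --targets '[[[0,-0.13,0.07,0,0],[0,-0.13,0.07,0,0],[0,-0.13,0.07,0,0],[0,-0.13,0.07,0,0],[0,-0.13,0.07,0,0],[0,-0.14,0.05,0,0],[0,-0.14,0.05,0,0],[0,-0.14,0.05,0,0],[0,-0.14,0.05,0,0]]]'

```text
time: 4.58
eef_pos: [0.5263, -0.036, 0.0188]
tcp_rot: [-0.037, 0.999, 0.001, -0.004]
contact_force: [-7.9, 1.4, 5.1]
opening: 0.001
```

```bash
python3 look.py s3.png .59 -.065
```

```text
scene [ 0.6041 -0.0705  0.2808  0.1245  0.1606]
top [ 0.6059 -0.069   0.2672  0.1101  0.1603]
4.6833 [ 0.52795796 -0.03608458  0.01895852] [-3.74965031  1.74766861  0.88810457]
```

View pics/s3.png

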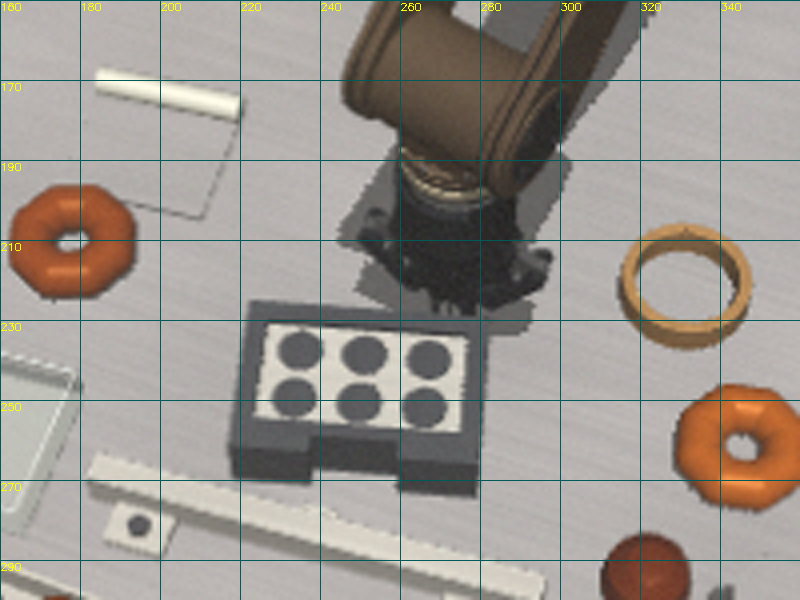

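step_arm --targets '[[[0,-0.14,0.02,0,0],[0,-0.14,0.02,0,0],[0,-0.14,0.01,0,0],[0,-0.14,0.01,0,0]]]'

```text
time: 5.02
eef_pos: [0.5489, -0.032, 0.0186]
tcp_rot: [-0.037, 0.999, 0.001, -0.003]
contact_force: [-7.1, 1.5, 3.4]
opening: -0.002
```

```bash
python3 look.py s4.png .615 -.067
```

```text
scene [ 0.6179 -0.0744  0.1464  0.1275  0.1612]
top [ 0.6221 -0.0738  0.1385  0.1106  0.1598]
5.1167 [ 0.55055104 -0.03240892  0.01889443] [-3.16449399  2.29188803  0.68731224]
```

View pics/s4.png

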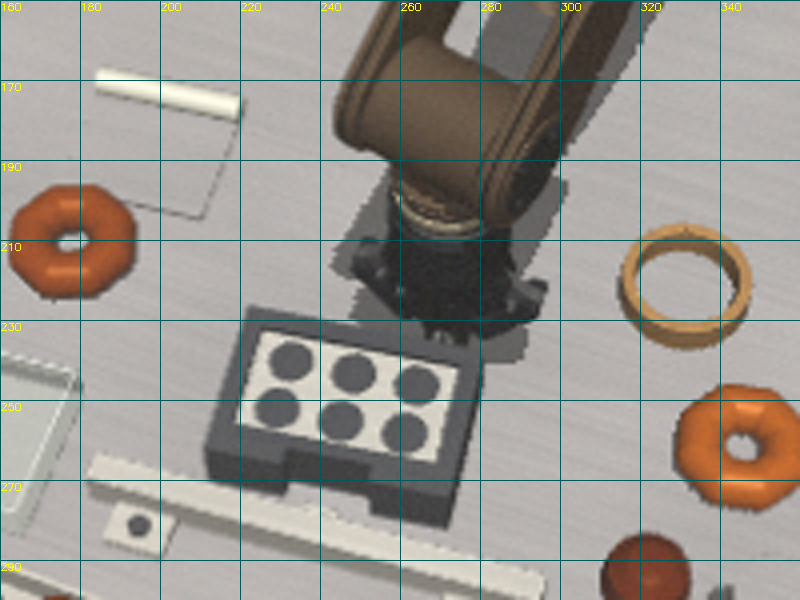

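step_arm --targets '[[[0,0.4,0,0,0],[0,0.4,0,0,0],[0.5,0,-0.4,0,0],[1,0,-0.4,0,0],[1,0,-0.4,0,0],[1,0,0,0,0],[1,0,0,0,0],[1,0,0,0.1,0],[1,0,0,0.1,0],[1,0,0,0,0]]]'

```text
time: 5.95
eef_pos: [0.5219, -0.0824, 0.0102]
tcp_rot: [-0.037, 0.999, 0.0, -0.001]
contact_force: [0.4, 0.1, -0.2]
opening: 1.0
```

```bash
python3 look.py s5.png .62 -.07
```

```text
scene [ 0.6257 -0.0733  0.126   0.1156  0.1609]
top [ 0.622  -0.0735  0.138   0.1106  0.16  ]
6.05 [ 0.52224939 -0.08264275  0.01076501] [ 0.52257352  0.08476843 -0.6940147 ]
```

View pics/s5.png

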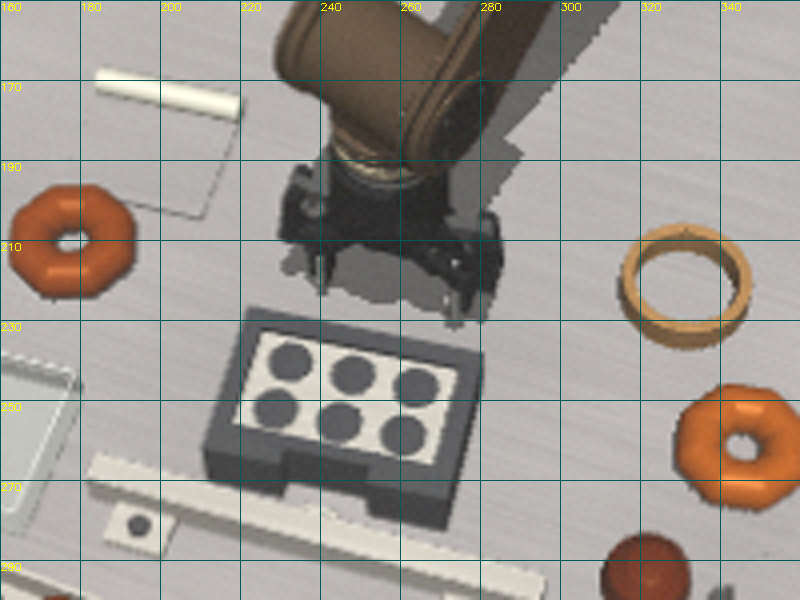

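```bash
python3 - <<'E'
from h import *
crop('top','t5.png',230,120,120,90,6)
E
```

```text
(no output)
```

View pics/t5.png

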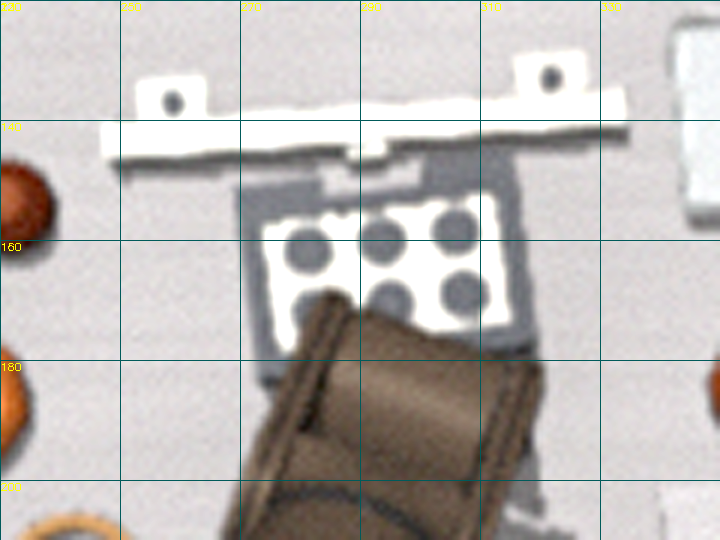

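step_arm --targets '[[[1,-0.25,0,0,0],[1,-0.25,0,0,0],[1,-0.2,0,0,0],[1,-0.1,0,0,0],[1,-0.05,0,0,0],[1,-0.05,0,0,0],[1,-0.05,0,0,0]]]'

```text
time: 6.68
eef_pos: [0.5578, -0.0797, 0.0107]
tcp_rot: [-0.038, 0.999, 0.001, -0.005]
contact_force: [-7.6, 2.3, 6.1]
opening: 1.002
```

```bash
python3 look.py s6.png .625 -.07
```

```text
scene [ 0.6178 -0.0753  0.1159  0.1356  0.1615]
top [ 0.633  -0.0729  0.1232  0.0945  0.1606]
6.7833 [ 0.55825242 -0.07958463  0.01064519] [-7.61249338  1.68443129  4.67333955]
```

step_arm --targets '[[[1,-0.05,0,0,0],[1,-0.05,0,0,0],[1,-0.05,0,0,0]]]'

```text
time: 7.03
eef_pos: [0.5635, -0.0787, 0.0105]
tcp_rot: [-0.038, 0.999, 0.002, -0.005]
contact_force: [-9.7, 2.8, 5.4]
opening: 1.0
```

```bash
python3 look.py s7.png .625 -.07;  python3 - <<'E'
from h import *
crop('top','t7.png',230,120,120,90,6)
E
```

```text
scene [ 0.6241 -0.0758  0.0772  0.1311  0.1623]
top [ 0.6518 -0.0707  0.2302  0.101   0.1682]
7.1333 [ 0.56408491 -0.07883507  0.01036004] [-7.00582386  2.23525587  3.58697996]
```

View pics/t7.png

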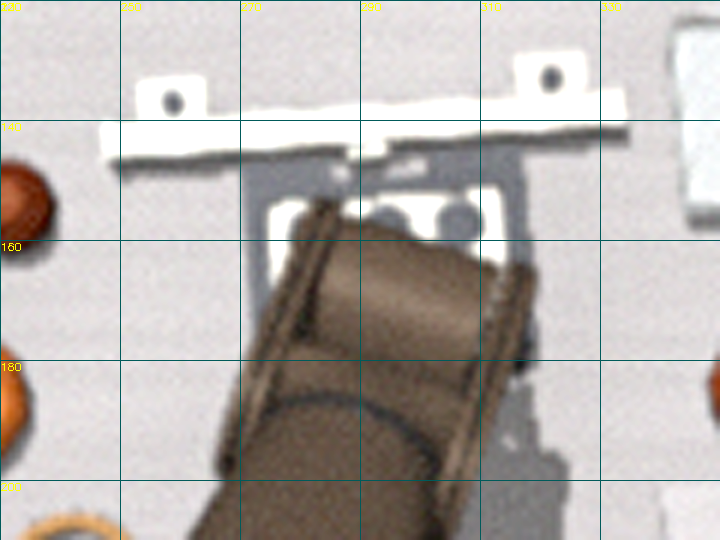

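View pics/s7.png

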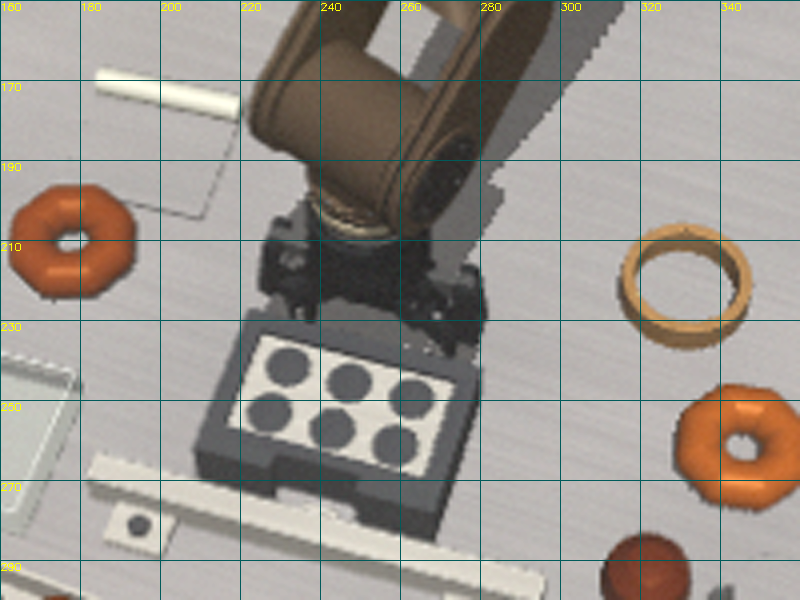

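step_arm --targets '[[[1,-0.05,0.02,0,0],[1,-0.05,0.02,0,0],[1,-0.05,0.02,0,0],[1,0,0,0,0]]]'

```text
time: 7.52
eef_pos: [0.5705, -0.077, 0.0103]
tcp_rot: [-0.037, 0.999, 0.001, -0.003]
contact_force: [-4.8, -0.8, 2.0]
opening: 0.998
```

```bash
python3 look.py s8.png .63 -.07;  python3 - <<'E'
from h import *
crop('top','t8.png',230,120,120,90,6)
E
```

```text
scene [ 0.6334 -0.0743  0.0731  0.1275  0.1617]
top [ 0.6523 -0.0717  0.0933  0.108   0.1602]
7.6167 [ 0.57046808 -0.07707824  0.0102752 ] [-5.05302454 -0.91144939  1.63349606]
```

View pics/t8.png

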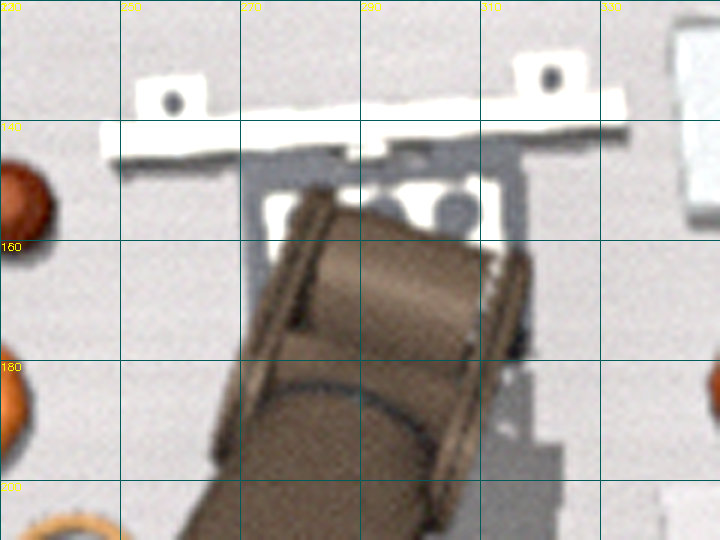

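View pics/s8.png

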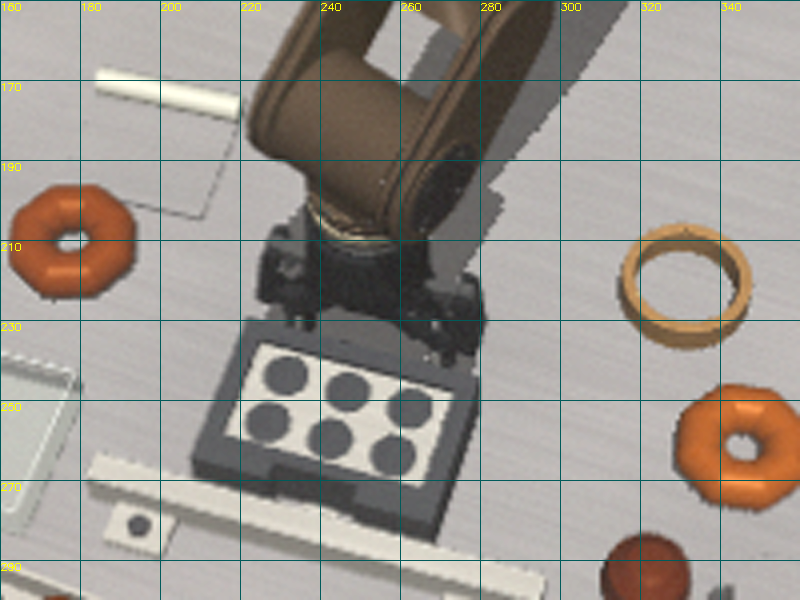

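step_arm --targets '[[[1,-0.04,0.02,0,0],[1,-0.04,0.02,0,0]]]'

```text
time: 7.83
eef_pos: [0.5733, -0.0757, 0.0103]
tcp_rot: [-0.036, 0.999, 0.0, -0.003]
contact_force: [-6.6, -2.5, 1.9]
opening: 1.005
```

step_arm --targets '[[[1,-0.04,0,0,0]]]'

```text
time: 7.92
eef_pos: [0.5747, -0.0753, 0.0103]
tcp_rot: [-0.036, 0.999, 0.0, -0.004]
contact_force: [-8.2, -2.3, 2.0]
opening: 0.999
```

step_arm --targets '[[[1,-0.04,0,0,0],[1,-0.04,0,0,0]]]'

```text
time: 8.08
eef_pos: [0.5761, -0.0751, 0.0102]
tcp_rot: [-0.037, 0.999, 0.001, -0.007]
contact_force: [-17.0, -3.0, 11.2]
opening: 1.004
```

step_arm --targets '[[[1,-0.04,0,0,0]]]'

```text
time: 8.17
eef_pos: [0.5759, -0.0751, 0.0103]
tcp_rot: [-0.037, 0.999, 0.001, -0.009]
contact_force: [-22.4, -3.2, 15.5]
opening: 0.999
```

step_arm --targets '[[[1,0.2,0,0,0],[1,0.6,0,0,0],[1,0.6,0,0,0],[1,0.4,0,-0.6,0],[1,0,0,-0.9,0],[1,0,0,-0.9,0],[1,0,0,-0.9,0],[1,0,0,-0.9,0],[1,0,0.9,0,0],[1,0,0.9,0,0]]]'

```text
time: 9.0
eef_pos: [0.5078, -0.0093, 0.1838]
tcp_rot: [-0.034, 0.999, -0.001, 0.005]
contact_force: [-0.2, 0.4, -0.1]
opening: 1.003
```

step_arm --targets '[[[1,0,0.9,0,0],[1,0,0.9,0,0],[1,0,0.9,0,0],[1,0,0.9,0,0],[1,0,0.9,0,0],[1,0,0.9,0,0],[1,0,0,0,0]]]'

```text
time: 9.58
eef_pos: [0.4885, 0.2123, 0.1798]
tcp_rot: [-0.039, 0.999, 0.001, 0.001]
contact_force: [-0.3, -0.7, -0.6]
opening: 1.001
```

```bash
python3 look.py s9.png .64 -.07;  python3 - <<'E'
from h import *
d=crop('top','t9.png',210,110,190,140,4)
for n in('top','scene'): 
    r,m=fence_fit(load(n)); print(r)
s=grab('scene'); u,v,w,h=170,230,150,100
E
```

```text
scene [ 0.6442 -0.0718  0.0706  0.115   0.1617]
top [ 0.6497 -0.0747  0.076   0.128   0.177 ]
9.6833 [0.48906438 0.20842535 0.17944572] [ 0.53103256 -0.3416537  -0.57528309]
((0.6889047026634216, -0.06254167854785919), (0.05249926820397377, 0.29862692952156067), 4.0927734375)
((0.6922605633735657, -0.06235356628894806), (0.06123710051178932, 0.2999029755592346), 4.38357400894165)
```

View pics/t9.png

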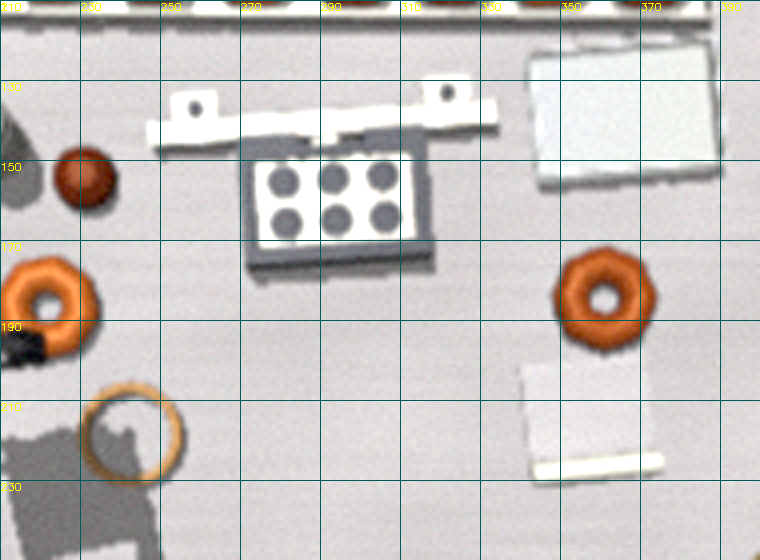

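View pics/s9.png

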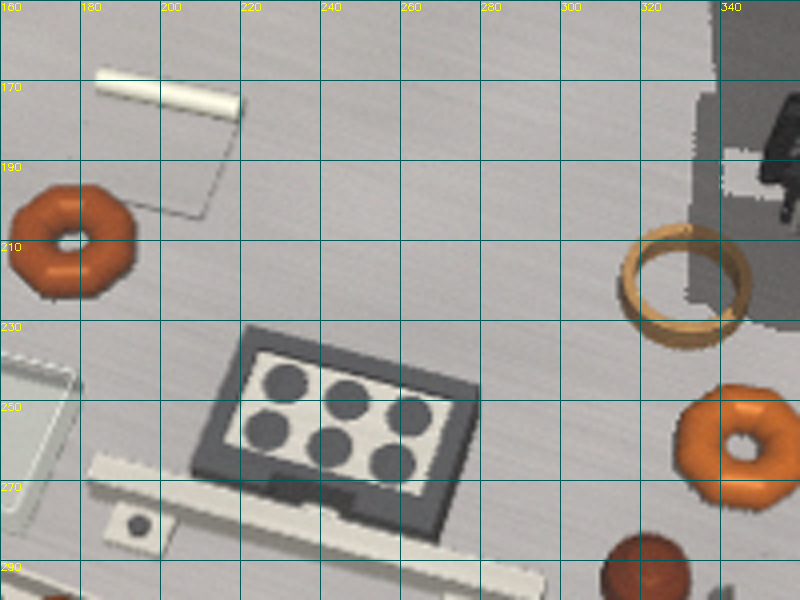

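```bash
python3 - <<'E'
from h import *
for n,(u,v,w,h,s) in {'top':(265,125,60,60,10),'scene':(190,220,110,80,7)}.items(): crop(n,n+'10.png',u,v,w,h,s)
d=load('top');c=cloud(d);X,Y,Z=c[...,0],c[...,1],c[...,2]
m=(X>.57)&(X<.66)&(Y>-.16)&(Y<.03)&(Z>.034)&(Z<.056); p=c[m]
n=np.array([np.cos(.073),np.sin(.073)]); t=np.array([-n[1],n[0]]); f=np.array([.6949,-.0625])
q=p[:,:2]-f; print('n min',np.percentile(q@n,[0,.5,2])); print('t',(q@t).min(),(q@t).max(),((q@t).min()+(q@t).max())/2)
E
```

```text
n min [-0.11011076 -0.10981475 -0.10927479]
t -0.08484119944100367 0.07505711361623214 -0.004892042912385763
```

View pics/top10.png

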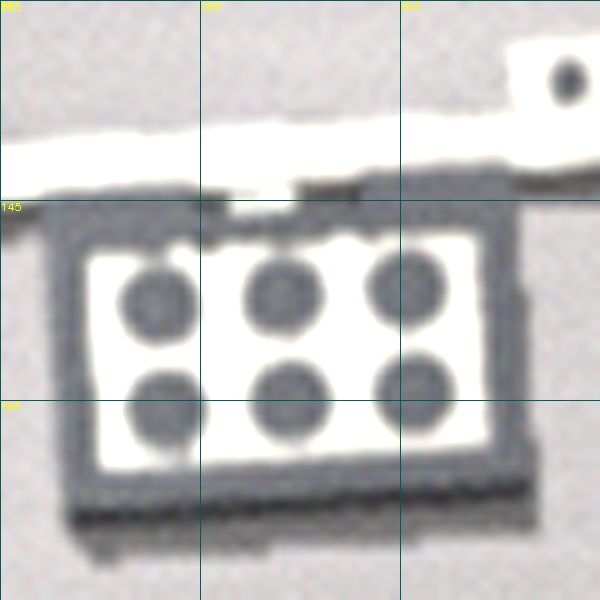

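View pics/scene10.png

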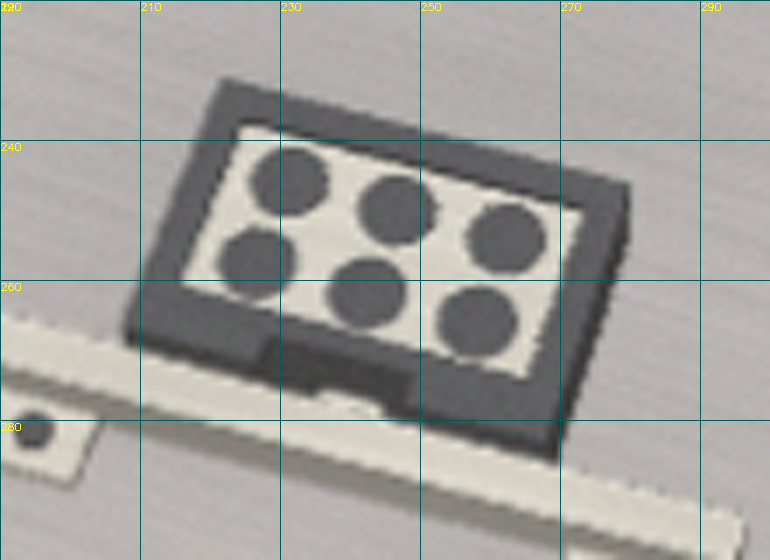

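```bash
python3 - <<'E'
from h import *
print(sign_off())
E
```

```text
the job is handed in; nothing more can be done
None
```

The die block is flat against the fence with the tongue inside the notch, and I handed the job in at about 9.8 s of the 72 s allowed.

- **Turning:** I turned the block clockwise from 0.75 to about 0.14 rad with the closed fingertips on one rear corner. The opposite-corner push wasn't needed. It stayed clear of the fence until it was square.
- **Pushing up:** I squared it up with the open fingers as a two-point pusher, then pushed it to the fence. The tool stopped moving as the force rose to about 27 N, so the block is seated. I then backed the arm off.

**Last checks:**
- **Seating:** the rear face is 110 mm from the fence face, which means no gap. The block's angle is 0.071 to 0.076 rad and the fence's is about 0.073.
- **Tongue:** it sits inside the notch, about 5 mm off centre, with 16 mm allowed each side.
- **Surroundings:** the nearby things I could see (both doughnuts, tape roll, bun, scraper, tray) look unmoved by eye. The shaker was mostly outside the last pictures, but the arm never came near it low down.

**Disagreements:** the two cameras differ by about 4 to 6 mm in absolute x, so I relied on positions relative to the fence. The automatic block fit from the top camera was unreliable once the arm or fence interfered, including the final one. For those I used the scene camera, a direct depth measurement and the pictures.

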